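Wedge the rocking bench scale

ROBOT

A 6-joint arm with a two-finger parallel gripper is mounted at the origin on a cart in front of the work surface, level with it; the furniture and walls round the work are solid. World frame = base frame: x ahead of the robot, y to its left, z up, the work surface at z = 0. Lengths are in m, angles in rad, forces in N, time in s.
With the tool pointing down it reaches from about 0.375 to 0.825 m from the base axis. Payload 5.5 kg.
Tool frame: the origin (TCP) lies on the centre line of the jaws, within the pads' length; the fingertips stand 11 mm ahead of it and the grasp point (between the pads) lies 8 mm behind it; z points along the fingers, y is the line along which they close (so a half turn about z gives the same grasp; the last joint's range is limited). The gripper opens to 85 mm and grips with 20 to 120 N. Pads are 22 mm wide; open, the fingers measure 114 mm over their backs; the gripper's body (76 mm by 85 mm) begins 54 mm behind the grasp point. The pads swing forward as they close: fully open they stand 13 mm farther back than shut.
Start: joints at [1.16, 0.314, -0.047, 1.21, 0, 1.571], TCP at [0.24, 0.55, 0.221] pointing down, gripper open.
Joint ranges: [-2.67, 2.67], [-0.69, 1.73], [-1.03, 1.25], [-2.08, 2.16], [-1.42, 1.45], [-3.14, 3.14]. Speed limits (rad/s): [2.39, 2.39, 3.01, 3.14, 3.14, 3.14].

INTERFACE

Orientations are given as a unit quaternion [x, y, z, w].
In Python, from workcell import r, optics, workorder gives the robot as it stands. The module is installed in compiled form; this text tells all that it offers.
- The arm moves only by the tool apply_moves, never from a script. Its arguments are lists of equal length, an entry for each row: "translation": the shift along the tool's x, y, z in m, a list of three; "twist": the turn, a rotation vector about the tool's x, y, z in degrees, a list of three. In form: {"translation": [[x, y, z], ...], "twist": [[wx, wy, wz], ...]}. A call has 1 to 10 rows; each row is the pose to reach, as a shift and turn from the pose commanded when the call began, along the tool's axes at that moment; what a row does not reach only later rows make up. A row lasts 1/8 s, in which the tool goes at most 62.5 mm and 10.7 degrees, less where a joint would pass 70% of its speed; a pose out of reach is approached as far as the arm can. A call with a gripper value outside its range is refused whole. "fingers" is the opening, from 0 (shut) to 1 (fully open), set as the call begins (left out, the last holds). The fingers move at their own pace and stop on an object; "force" is the grip in N (left out, the last holds). Time passes only in rows, so rows that repeat a pose let the fingers close. It gives the time, the measured TCP pose, the force, the opening and the grip force at its end, in the units of the state.
- r.state(): the state, without advancing time (a new reading comes with each control period).
- optics.grab_frame(name): name is "scene" or "top" or "wrist"; returns a dict with "frame" (384x512x3 uint8, red, green, blue), "fx", "fy", "cx", "cy" (pixels), "R" (3x3) and "t" (3): a world point X has camera coordinates R X + t; the wrist camera has in their place "mount" (4x4, takes a point from camera to tool coordinates, whose origin is the TCP and whose axes are the flange's). Camera axes: x right, y down, z forward; pixel columns grow to the right and rows downward; lengths in m; the calibration is good to about 2 mm. A picture is of the moment at which its call begins: read the wrist's pose just before it. There is no depth.
- workorder.job_done(): hands the job in; it is judged then, once.
Trained networks look in a picture, given as the dict that the camera call returned (one of the last four; its "shot" number tells which), for a name from the list of things; names that differ only in an ending like _2 or _b are one class to them, and where a whole thing is asked for, a point or a joint stands for the part that bears it (a point fixed in the world has none). Each returns a list of dicts, best first, with "score" (0 to 1); they miss things now and then, are a little off and sometimes report something else, mostly with a low value. They report only what shows in the picture. A call takes as long as a camera call.
- optics.boxes_of(picture, target): "position" ([x, y, z] in m, in world coordinates, good to about 4 mm: the middle of the surface that is visible of it).
- optics.masks_of(picture, target): "pixels" (384x512 bool, what is visible of it).
- optics.pinpoint(picture, target): "position" ([x, y, z] in m, in world coordinates, good to about 4 mm: a listed point, or the origin of a listed thing).
The state is a dict: "time_s": time; "joint_pos": joint angles; "dq": joint speeds; "tau": joint torques, N m; "position": TCP position; "tool_rot": TCP orientation; "wrist_force": force on the tool from outside, world axes, zero at the start; "wrist_torque": the same for the moment, N m; "finger_gap": opening from 0.0 (shut) to 1.0 (fully open); "finger_force": force on a finger pad.
Only numpy, scipy, OpenCV 4.12 (cv2) and the standard library are available. Lean on these libraries where they do the work, as an engineer would, in place of code of your own. Each camera call takes 0.05 s, during which the arm holds its last target. There are 200 camera calls.

TASK

The bench scale rocks because its front right foot is worn short. Using fingertips only and picking nothing up, first press that corner of the scale down to feel it dip, let go, then slide the wooden wedge, thin edge first, under the worn foot until it is just snug, so that the scale sits level and stays where it stands. Leave the wedge and finish while holding a firm fingertip press on the same corner, which must no longer dip; leave the binder clip right of the scale alone.

Things in the scene. Friction and masses are not known exactly. Their poses are not given: they have to be found in the camera images.
- scale: Low white and grey bench scale, 150 (x) x 180 (y) x 59 mm, 2.4 kg, loose. Origin: at worktop level, below the centre of its worn front right foot; x points from its front (strip with display and keys, facing the robot) to its back, y to its left, z up; its body spans x = -17 to 133, y = -15 to 165 mm. Heights: underside 12 mm, white front strip 50 mm, pan behind it (from x = 29 mm) 59 mm.
- corner (a point): Where to press: on the white top of the scale's front right corner, 50 mm straight above the worn foot. That foot, a round black stub 16 mm across under a 24 mm collar, ends 3.5 to 7 mm above the worktop, by an amount not told. Left alone the scale stands level on the other three; about 3 N here rocks it down onto the worn foot, and it rocks back when let go.
- wedge: Pale wooden wedge lying flat in front of the worn foot, 80 (x) x 36 (y) mm, 30 g. Origin: centre of its underside; x points to its thin edge (x = +40 mm, 1.8 mm thick); the square thick end (x = -40 mm, 11 mm) is where to push. It slides with under 1 N; once it meets the foot the push rises within about 1 mm: 6 to 12 N is snug, from about 15 N on the whole scale is shoved along.
- clip_b: Bystander: black binder clip, 19 x 46 x 13 mm, right of the scale, near the worktop's right edge. Origin: centre of the underside.

How it is judged:
By the outcome, as a careful person would: the job done as asked, in the order asked, and still so for the second after the job is handed in, while the arm keeps its last pose, push and grip.
It also fails if it takes over 42 s, if anything falls off the work surface, if the arm or the gripper's body presses on something with over 40 N, if the wrist force passes 120 N, or if a joint passes its speed limit or range.

## Working session

There is one attempt and no reset: what is moved stays moved. The work goes in short steps, Python scripts to look and compute and a tool call to move; the robot and the scene stay as the last step left them, time stands still between calls to the robot, and variables do not carry over. Pictures are saved under pics/ and viewed, at most 10 in all, crops included, and the job is handed in when it is done.

Besides the shell and the picture viewer there is one more tool, called after "Call:" in YAML: its name, and indented under it one key for each argument. apply_moves: Moves the arm, as the interface text tells. Its arguments: {"type":"object","properties":{"translation":{"type":"array"},"twist":{"type":"array"},"fingers":{"type":"number"},"force":{"type":"number"}},"required":["translation","twist"]}

```bash
mkdir -p pics
cat > h.py <<'E'
import numpy as np, cv2
from workcell import r, optics, workorder
from scipy.spatial.transform import Rotation as Ro
def save(p,n): cv2.imwrite('pics/'+n+'.png',cv2.cvtColor(p['frame'],cv2.COLOR_RGB2BGR))
def ray(p,u,v,z):
    R=np.array(p['R']);t=np.array(p['t']);c=-R.T@t
    d=R.T@np.array([(u-p['cx'])/p['fx'],(v-p['cy'])/p['fy'],1]);return c+d*(z-c[2])/d[2]
def st():
    s=r.state();print({k:np.round(s[k],4).tolist() for k in('time_s','position','tool_rot','wrist_force','finger_gap','joint_pos')});return s
E
python3 - <<'E'
from h import *
s=st()
print(np.round(Ro.from_quat(s['tool_rot']).as_matrix(),3))
ps={}
for n in('top','scene'):
    p=optics.grab_frame(n);ps[n]=p;save(p,n)
    for t in('scale','corner','wedge','clip_b'):
        print(n,t,[(np.round(d['position'],4).tolist(),round(d['score'],2)) for d in optics.pinpoint(p,t)[:2]])
    m=optics.masks_of(p,'wedge')
    if m:
        c,_=cv2.findContours(m[0]['pixels'].astype(np.uint8),0,2);c=max(c,key=cv2.contourArea)
        print('wedge rect',[np.round(ray(p,u,v,.004)[:2],4).tolist() for u,v in cv2.boxPoints(cv2.minAreaRect(c))],c.reshape(-1,2).min(0),c.reshape(-1,2).max(0))
    m=optics.masks_of(p,'scale')
    if m:
        c,_=cv2.findContours(m[0]['pixels'].astype(np.uint8),0,2);c=max(c,key=cv2.contourArea)
        print('scale rect',[np.round(ray(p,u,v,.055)[:2],4).tolist() for u,v in cv2.boxPoints(cv2.minAreaRect(c))])
E
```

```text
{'time_s': 0.0, 'position': [0.2394, 0.5495, 0.2206], 'tool_rot': [0.204, 0.979, -0.0008, -0.0002], 'wrist_force': [-0.106, -0.3436, -0.3762], 'finger_gap': 1.0014, 'joint_pos': [1.16, 0.3142, -0.0481, 1.2102, -0.0, 1.5708]}
[[-0.917  0.399 -0.001]
 [ 0.399  0.917 -0.002]
 [-0.    -0.002 -1.   ]]
top scale [([0.5878, -0.3384, 0.002], 0.78)]
top corner []
top wedge [([0.5075, -0.3561, -0.0003], 0.55)]
top clip_b [([0.6538, -0.4007, 0.0032], 0.66)]
wedge rect [[0.5431, -0.3312], [0.5475, -0.367], [0.4674, -0.3767], [0.4631, -0.341]] [245 203] [265 242]
scale rect [[0.5749, -0.1765], [0.7279, -0.1819], [0.7194, -0.3626], [0.5669, -0.3558]]
scene scale [([0.5909, -0.3404, -0.0018], 0.72)]
scene corner [([0.5919, -0.3413, 0.0503], 0.79)]
scene wedge [([0.5017, -0.3555, 0.0002], 0.59)]
scene clip_b [([0.652, -0.3959, -0.0018], 0.41), ([0.5913, -0.3434, -0.0022], 0.33)]
wedge rect [[0.4634, -0.3342], [0.5478, -0.3278], [0.5413, -0.3712], [0.4597, -0.3759]] [224 227] [269 257]
scale rect [[0.5621, -0.1936], [0.7541, -0.1266], [0.713, -0.3829], [0.5528, -0.4179]]
```

```bash
python3 -c "
import cv2,numpy as np
a=cv2.imread('pics/top.png')[120:320,150:400];b=cv2.imread('pics/scene.png')[120:320,150:400]
cv2.imwrite('pics/both.png',cv2.resize(np.vstack([a,b]),None,fx=1.5,fy=1.5) if 0 else cv2.resize(np.hstack([a,b]),(800,320)))"
```

```text
(no output)
```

View pics/both.png

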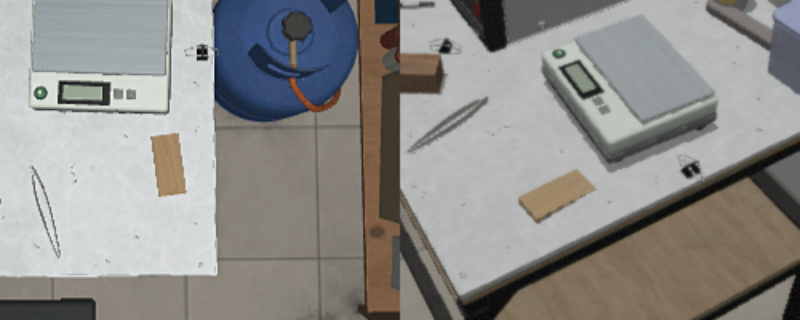

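Crops: left (top view, up = +x, right = −y) shows the scale with its front right corner at about (168,110), the wedge at (169,165) thin edge up, and the clip at (203,52). That agrees with the networks. I'll check the transit path for obstacles next.

View pics/scene.png

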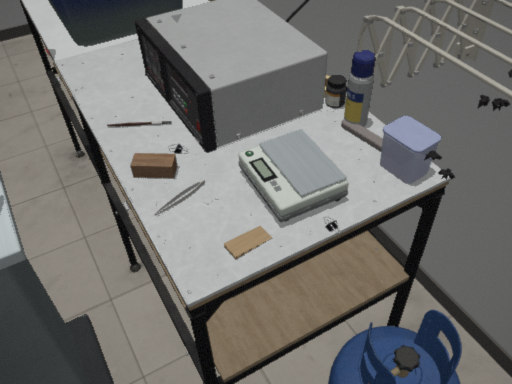

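The full scene shows an instrument box with its front bottom corner at (212,150), a wooden block at (155,165) and the scale at (292,172). The rack at upper right is away from the work.

Run:
```python
from h import *
p=optics.grab_frame('scene')
for u,v in((212,150),(143,68),(152,175),(325,195),(58,70),(195,290)):print(u,v,np.round(ray(p,u,v,0),3))
print(np.round(ray(p,200,70,.13),3))
```

```text
212 150 [ 0.562 -0.089  0.   ]
143 68 [0.553 0.311 0.   ]
152 175 [ 0.422 -0.096  0.   ]
325 195 [ 0.692 -0.327  0.   ]
58 70 [0.357 0.421 0.   ]
195 290 [ 0.382 -0.397  0.   ]
[0.599 0.017 0.13 ]
```

Call:
apply_moves:
  translation:
    - [-0.53,-0.642,0]
    - [-0.53,-0.642,0]
    - [-0.53,-0.642,0]
    - [-0.53,-0.642,0]
    - [-0.53,-0.642,0]
    - [-0.53,-0.642,0]
    - [-0.53,-0.642,0]
    - [-0.53,-0.642,0]
    - [-0.53,-0.642,0]
    - [-0.53,-0.642,0]
  twist:
    - [0,0,-26]
    - [0,0,-26]
    - [0,0,-26]
    - [0,0,-26]
    - [0,0,-26]
    - [0,0,-26]
    - [0,0,-26]
    - [0,0,-26]
    - [0,0,-26]
    - [0,0,-26]
  fingers: 0
  force: 40

```text
time_s: 2.0
position: [0.4124, -0.0528, 0.2219]
tool_rot: [-0.021, 1.0, 0.0, 0.001]
wrist_force: [1.0, 0.3, -0.2]
finger_gap: 0.0
finger_force: 0.0
```

Call:
apply_moves:
  translation:
    - [-0.09,-0.294,0.0]
    - [-0.09,-0.294,0.0]
    - [-0.09,-0.294,0.02]
    - [-0.09,-0.294,0.02]
    - [-0.09,-0.294,0.02]
    - [-0.09,-0.294,0.02]
    - [-0.09,-0.294,0.02]
    - [-0.09,-0.294,0.02]
  twist:
    - [0,0,0]
    - [0,0,0]
    - [0,0,0]
    - [0,0,0]
    - [0,0,0]
    - [0,0,0]
    - [0,0,0]
    - [0,0,0]

```text
time_s: 3.0
position: [0.5143, -0.3394, 0.2019]
tool_rot: [-0.022, 1.0, 0.0, 0.0]
wrist_force: [-0.1, -0.2, 0.1]
finger_gap: -0.001
finger_force: 0.0
```

```bash
cat > look.py <<'E'
from h import *
import sys
s=st();M=np.eye(4);M[:3,:3]=Ro.from_quat(s['tool_rot']).as_matrix();M[:3,3]=s['position']
p=optics.grab_frame('wrist');W=M@np.array(p['mount']);W=np.linalg.inv(W);q=dict(p,R=W[:3,:3],t=W[:3,3]);save(p,sys.argv[1])
for n,pp,g in(('wrist',p,q),('scene',)+(optics.grab_frame('scene'),)*2,('top',)+(optics.grab_frame('top'),)*2):
    for t in('scale','corner','wedge'):
        print(n,t,[(np.round(d['position'],4).tolist(),round(d['score'],2)) for d in optics.pinpoint(pp,t)[:2]])
    m=optics.masks_of(pp,'wedge')
    if m:
        c,_=cv2.findContours(m[0]['pixels'].astype(np.uint8),0,2);c=max(c,key=cv2.contourArea)
        print(' wedge rect',[np.round(ray(g,u,v,.004)[:2],4).tolist() for u,v in cv2.boxPoints(cv2.minAreaRect(c))])
E
python3 look.py w1
```

```text
{'time_s': 3.0, 'position': [0.5143, -0.3394, 0.2019], 'tool_rot': [-0.0221, 0.9998, 0.0, 0.0001], 'wrist_force': [-0.0583, -0.1743, 0.052], 'finger_gap': -0.0012, 'joint_pos': [-0.5834, 0.3517, -0.0385, 1.1804, 0.0002, -0.6276]}
wrist scale [([0.5901, -0.343, -0.0021], 0.9)]
wrist corner []
wrist wedge [([0.506, -0.355, 0.0004], 0.8)]
 wedge rect [[0.4662, -0.378], [0.4618, -0.3422], [0.5407, -0.3323], [0.5455, -0.3703]]
scene scale [([0.5914, -0.34, -0.0021], 0.64)]
scene corner [([0.5898, -0.3427, 0.0515], 0.83)]
scene wedge [([0.5072, -0.3549, 0.0024], 0.74)]
 wedge rect [[0.464, -0.335], [0.55, -0.3262], [0.5439, -0.3718], [0.4609, -0.3787]]
top scale []
top corner []
top wedge []
```

View pics/w1.png

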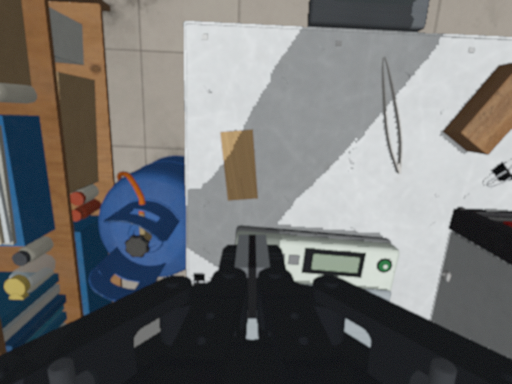

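Wrist view: wedge at (240,165), scale front strip at (315,255), closed fingers at (252,270). The networks put the foot at about (0.590, −0.341), and the wedge at (0.506, −0.355) with yaw of about 7°.

Call:
apply_moves:
  translation:
    - [-0.05,-0.005,0.05]
    - [-0.0755,-0.005,0.1]
    - [-0.0755,-0.005,0.125]
    - [-0.0755,-0.005,0.135]
    - [-0.0755,-0.005,0.139]
    - [-0.0755,-0.005,0.141]
    - [-0.0755,-0.005,0.143]
    - [-0.0755,-0.005,0.143]
  twist:
    - [0,0,0]
    - [0,0,0]
    - [0,0,0]
    - [0,0,0]
    - [0,0,0]
    - [0,0,0]
    - [0,0,0]
    - [0,0,0]

```text
time_s: 4.75
position: [0.5903, -0.3426, 0.0592]
tool_rot: [-0.021, 1.0, -0.0, 0.0]
wrist_force: [0.1, 0.0, 0.7]
finger_gap: 0.004
finger_force: 0.0
```

Call:
apply_moves:
  translation:
    - [0,0,0.001]
    - [0,0,0.002]
    - [0,0,0.003]
    - [0,0,0.003]
  twist:
    - [0,0,0]
    - [0,0,0]
    - [0,0,0]
    - [0,0,0]

```text
time_s: 5.25
position: [0.59, -0.3422, 0.0552]
tool_rot: [-0.022, 1.0, 0.0, -0.0]
wrist_force: [-0.6, -0.4, 0.5]
finger_gap: -0.001
finger_force: 0.0
```

Call:
apply_moves:
  translation:
    - [0,0,0.001]
    - [0,0,0.002]
    - [0,0,0.002]
  twist:
    - [0,0,0]
    - [0,0,0]
    - [0,0,0]

```text
time_s: 5.62
position: [0.59, -0.3423, 0.0532]
tool_rot: [-0.021, 1.0, 0.0, -0.0]
wrist_force: [-0.2, -0.3, -0.0]
finger_gap: -0.002
finger_force: 0.0
```

Call:
apply_moves:
  translation:
    - [0,0,0.001]
    - [0,0,0.002]
    - [0,0,0.002]
  twist:
    - [0,0,0]
    - [0,0,0]
    - [0,0,0]

```text
time_s: 6.0
position: [0.59, -0.3423, 0.0513]
tool_rot: [-0.021, 1.0, 0.0, -0.0]
wrist_force: [1.3, 0.3, -0.8]
finger_gap: 0.001
finger_force: 0.0
```

Run:
```python
from h import *
p=optics.grab_frame('scene')
cv2.imwrite('pics/p1.png',cv2.resize(cv2.cvtColor(p['frame'],4)[90:270,200:400],(666,600),interpolation=2))
s=optics.grab_frame('top');print([ (np.round(d['position'],4),d['score']) for t in('scale','corner') for d in optics.pinpoint(p,t)])
for X in([.590,-.342,.05],[.590,-.342,.06]):
    c=np.array(p['R'])@X+p['t'];print((p['fx']*c[0]/c[2]+p['cx']-200)*3.33,(p['fy']*c[1]/c[2]+p['cy']-90)*3.33)
```

```text
[(array([ 0.5932, -0.3425, -0.0043]), 0.74), (array([ 0.5884, -0.3421,  0.0554]), 0.59)]
283.6051329275014 371.01039276555696
283.84346729220476 357.9895939249189
```

View pics/p1.png

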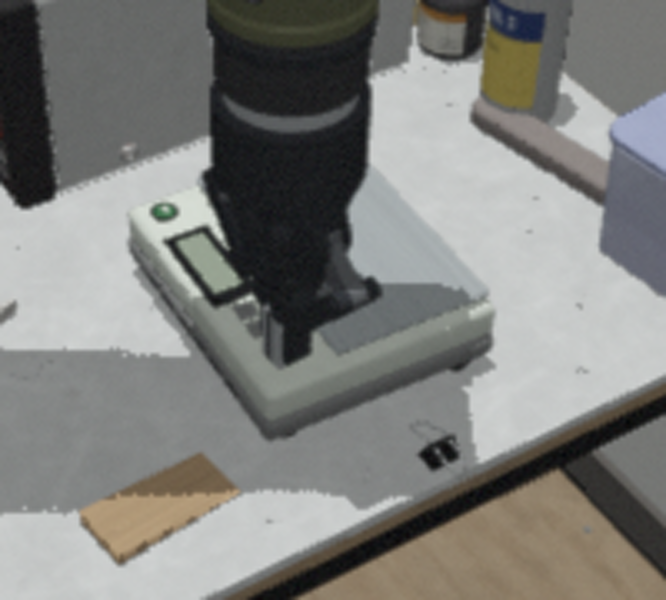

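The fingertips at (285,360) are over the front right corner of the strip, apparently just touching it or not yet. I'll keep going down.

Call:
apply_moves:
  translation:
    - [0,0,0.001]
    - [0,0,0.002]
    - [0,0,0.002]
  twist:
    - [0,0,0]
    - [0,0,0]
    - [0,0,0]

```text
time_s: 6.58
position: [0.59, -0.3422, 0.0492]
tool_rot: [-0.022, 1.0, 0.0, -0.0]
wrist_force: [0.3, 0.4, -1.1]
finger_gap: 0.003
finger_force: 0.0
```

Call:
apply_moves:
  translation:
    - [0,0,0.001]
    - [0,0,0.002]
    - [0,0,0.002]
  twist:
    - [0,0,0]
    - [0,0,0]
    - [0,0,0]

```text
time_s: 6.95
position: [0.59, -0.3422, 0.0473]
tool_rot: [-0.022, 1.0, 0.0, -0.0]
wrist_force: [-0.2, -1.2, -0.1]
finger_gap: -0.0
finger_force: 0.0
```

Call:
apply_moves:
  translation:
    - [0,0,0.001]
    - [0,0,0.002]
    - [0,0,0.002]
  twist:
    - [0,0,0]
    - [0,0,0]
    - [0,0,0]

```text
time_s: 7.32
position: [0.5901, -0.3423, 0.0453]
tool_rot: [-0.021, 1.0, 0.0, -0.0]
wrist_force: [0.2, -0.0, 0.4]
finger_gap: -0.001
finger_force: 0.0
```

Run:
```python
from h import *
p=optics.grab_frame('scene')
a=cv2.imread('pics/p1.png');b=cv2.resize(cv2.cvtColor(p['frame'],4)[90:270,200:400],(666,600),interpolation=2)
cv2.imwrite('pics/p2.png',np.hstack([a[270:470,100:500],b[270:470,100:500]]).repeat(1,0))
for i in range(4):
  print(np.round(r.state()['wrist_force'],2)); optics.grab_frame('top')
```

```text
[ 0.43 -0.46 -0.41]
[-0.63  0.13  0.68]
[ 0.01 -0.19  0.16]
[ 0.65 -0.41  0.18]
```

View pics/p2.png

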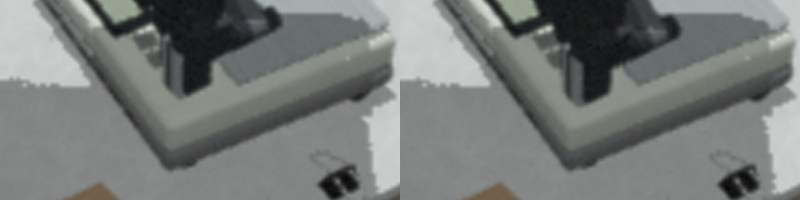

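Left is before, right is now: the tip lowered from about y=97 to y=105, the scale has not moved and there is still no contact force. I'll go on down in small steps.

Call:
apply_moves:
  translation:
    - [0,0,0.001]
    - [0,0,0.002]
    - [0,0,0.003]
  twist:
    - [0,0,0]
    - [0,0,0]
    - [0,0,0]

```text
time_s: 7.95
position: [0.5901, -0.3423, 0.0423]
tool_rot: [-0.021, 1.0, 0.0, -0.0]
wrist_force: [-0.3, -0.1, -0.7]
finger_gap: 0.003
finger_force: 0.0
```

Call:
apply_moves:
  translation:
    - [0,0,0.001]
    - [0,0,0.002]
  twist:
    - [0,0,0]
    - [0,0,0]

```text
time_s: 8.2
position: [0.5901, -0.3423, 0.0403]
tool_rot: [-0.021, 1.0, -0.0, 0.0]
wrist_force: [-0.3, -0.2, 0.4]
finger_gap: 0.001
finger_force: 0.0
```

Run:
```python
from h import *
p=optics.grab_frame('scene');w=optics.grab_frame('wrist');save(w,'w3');save(p,'s3')
f=lambda p:cv2.cvtColor(p['frame'],4)
a=cv2.resize(f(p)[150:250,240:340],(400,400),interpolation=0)
b=cv2.resize(f(w)[184:384,150:350],(400,400),interpolation=0)
cv2.imwrite('pics/p3.png',np.hstack([a,b]))
for X in([.590,-.342,.05],[.579,-.357,.05],[.579,-.327,.05],[.601,-.357,.05],[.573,-.357,.05],[.573,-.357,.012]):
    c=np.array(p['R'])@X+p['t'];print(X,(p['fx']*c[0]/c[2]+p['cx']-240)*4,(p['fy']*c[1]/c[2]+p['cy']-150)*4)
```

```text
[0.59, -0.342, 0.05] 180.66682633934101 205.65812944811648
[0.579, -0.357, 0.05] 177.45989067796245 235.86898820421993
[0.579, -0.327, 0.05] 142.322896188595 194.24216546968
[0.601, -0.357, 0.05] 219.48232897467574 217.21449255820482
[0.573, -0.357, 0.05] 165.87028676063755 241.01381617179857
[0.573, -0.357, 0.012] 165.25077731722195 298.1306094335579
```

View pics/p3.png

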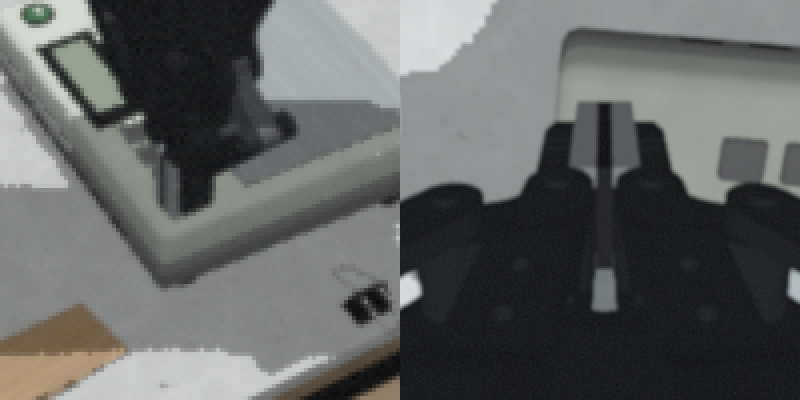

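The tip bottom at (180,216) is still visibly moving freely above the strip. It sits higher than the nominal offset implies, so I'll find contact by feel.

Call:
apply_moves:
  translation:
    - [0,0,0.001]
    - [0,0,0.002]
    - [0,0,0.003]
  twist:
    - [0,0,0]
    - [0,0,0]
    - [0,0,0]

```text
time_s: 8.68
position: [0.59, -0.3427, 0.0376]
tool_rot: [-0.021, 1.0, -0.0, -0.0]
wrist_force: [-2.9, -1.4, 2.7]
finger_gap: 0.001
finger_force: 1.5
```

Call:
apply_moves:
  translation:
    - [0,0,0.001]
    - [0,0,0.002]
    - [0,0,0.003]
  twist:
    - [0,0,0]
    - [0,0,0]
    - [0,0,0]

```text
time_s: 9.05
position: [0.5901, -0.3427, 0.0351]
tool_rot: [-0.021, 1.0, -0.0, 0.0]
wrist_force: [-5.1, -0.5, 12.4]
finger_gap: 0.002
finger_force: 6.1
```

```bash
cat > flow.py <<'E'
from h import *
import sys
p=optics.grab_frame('scene');save(p,sys.argv[2]);a=cv2.imread('pics/%s.png'%sys.argv[1],0);b=cv2.imread('pics/%s.png'%sys.argv[2],0)
st()
for n,(u,v) in dict(frcorner=(281,212),display=(262,168),green=(249,153),backright=(340,195),panback=(300,140)).items():
    t=a[v-9:v+10,u-9:u+10];m=cv2.matchTemplate(cv2.resize(b[v-15:v+16,u-15:u+16],None,fx=8,fy=8,interpolation=2),cv2.resize(t,None,fx=8,fy=8,interpolation=2),5)
    _,s,_,l=cv2.minMaxLoc(m);print(n,l[0]/8-6,l[1]/8-6,round(s,3))
E
python3 flow.py s3 s4
```

```text
{'time_s': 9.1, 'position': [0.5901, -0.3426, 0.0352], 'tool_rot': [-0.0214, 0.9998, -0.0003, 0.0001], 'wrist_force': [-4.2788, -0.8045, 8.0491], 'finger_gap': 0.0013, 'joint_pos': [-0.5258, 0.5831, -0.0759, 0.9113, -0.0005, -0.5686]}
frcorner -0.375 2.375 0.985
display -0.625 1.5 0.969
green -0.5 1.0 0.981
backright -0.25 0.5 0.983
panback -0.25 2.875 0.978
```

The tracked corner moved down about 2.4 px (roughly 5–6 mm), with a plateau near 3 N and then a stiff rise, so it dipped. I'll let go and check that it rocks back.

Call:
apply_moves:
  translation:
    - [0,0,-0.003]
    - [0,0,-0.006]
    - [0,0,-0.01]
    - [0,0,-0.02]
    - [0,0,-0.02]
    - [0,0,-0.02]
  twist:
    - [0,0,0]
    - [0,0,0]
    - [0,0,0]
    - [0,0,0]
    - [0,0,0]
    - [0,0,0]

```text
time_s: 9.85
position: [0.5902, -0.3423, 0.0545]
tool_rot: [-0.021, 1.0, -0.0, 0.0]
wrist_force: [-0.0, 0.4, -0.5]
finger_gap: -0.002
finger_force: 0.0
```

```bash
python3 flow.py s3 s5
```

```text
{'time_s': 9.9, 'position': [0.59, -0.3422, 0.0543], 'tool_rot': [-0.0215, 0.9998, 0.0001, -0.0001], 'wrist_force': [0.4011, -1.2337, 0.2721], 'finger_gap': -0.0009, 'joint_pos': [-0.5257, 0.5666, -0.0564, 0.948, 0.0, -0.5686]}
frcorner 0.0 0.0 0.946
display 0.25 0.25 0.844
green 0.0 0.0 0.999
backright 0.0 0.0 0.999
panback -0.25 -6.0 0.88
```

Call:
apply_moves:
  translation:
    - [0.04,0,-0.02]
    - [0.1,-0.01,-0.02]
    - [0.158,-0.015,-0.02]
    - [0.158,-0.015,-0.01]
    - [0.158,-0.015,0.01]
    - [0.158,-0.015,0.025]
    - [0.158,-0.015,0.035]
    - [0.158,-0.015,0.04]
    - [0.158,-0.015,0.04]
  twist:
    - [0,0,-2]
    - [0,0,-5.5]
    - [0,0,-5.5]
    - [0,0,-5.5]
    - [0,0,-5.5]
    - [0,0,-5.5]
    - [0,0,-5.5]
    - [0,0,-5.5]
    - [0,0,-5.5]

```text
time_s: 11.02
position: [0.433, -0.3639, 0.0141]
tool_rot: [-0.07, 0.998, 0.0, -0.0]
wrist_force: [0.4, 0.6, -0.3]
finger_gap: 0.0
finger_force: 0.0
```

```bash
python3 look.py w5; python3 -c "
import cv2,numpy as np
from h import *
p=optics.grab_frame('scene');f=cv2.cvtColor(p['frame'],4)
w=cv2.imread('pics/w5.png')
cv2.imwrite('pics/p5.png',np.hstack([cv2.resize(f[180:300,170:290],(400,400),interpolation=0),cv2.resize(w[184:384,150:350],(400,400),interpolation=0)]))"
```

```text
{'time_s': 11.025, 'position': [0.433, -0.3639, 0.0141], 'tool_rot': [-0.0696, 0.9976, 0.0002, -0.0002], 'wrist_force': [0.4242, 0.6096, -0.3325], 'finger_gap': 0.0001, 'joint_pos': [-0.6989, 0.417, -0.4088, 0.7455, 0.0, -0.8382]}
wrist scale []
wrist corner []
wrist wedge [([0.5047, -0.3537, 0.0036], 0.48)]
 wedge rect [[0.4852, -0.3608], [0.4843, -0.3542], [0.4984, -0.3521], [0.4993, -0.3589]]
scene scale [([0.6509, -0.402, -0.0025], 0.56)]
scene corner [([0.59, -0.3398, 0.051], 0.83)]
scene wedge [([0.5042, -0.3569, 0.0004], 0.56)]
 wedge rect [[0.464, -0.3362], [0.5485, -0.3257], [0.5433, -0.3701], [0.4616, -0.3786]]
top scale [([0.5862, -0.3413, 0.0028], 0.79)]
top corner [([0.5881, -0.3379, 0.0503], 0.92)]
top wedge [([0.507, -0.3587, 0.0064], 0.97)]
 wedge rect [[0.5426, -0.3303], [0.5472, -0.367], [0.4673, -0.3769], [0.4627, -0.3404]]
```

View pics/p5.png

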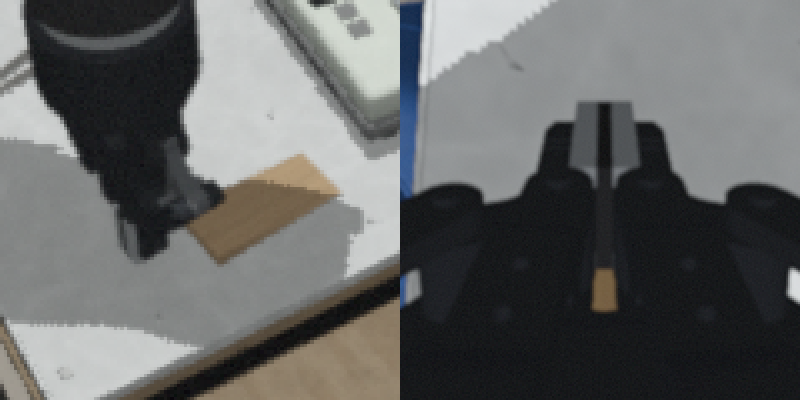

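The tip at (140,255) stands behind the wedge's thick end, with the wedge lying from (205,240) to (320,175). Nothing has moved. I'll feel down towards the worktop.

Call:
apply_moves:
  translation:
    - [0,0,0.002]
    - [0,0,0.004]
    - [0,0,0.006]
    - [0,0,0.006]
  twist:
    - [0,0,0]
    - [0,0,0]
    - [0,0,0]
    - [0,0,0]

```text
time_s: 12.32
position: [0.4327, -0.3639, 0.0081]
tool_rot: [-0.069, 0.998, 0.0, -0.0]
wrist_force: [-0.1, -0.4, -0.9]
finger_gap: 0.001
finger_force: 0.0
```

Call:
apply_moves:
  translation:
    - [0,0,0.002]
    - [0,0,0.004]
    - [0,0,0.005]
  twist:
    - [0,0,0]
    - [0,0,0]
    - [0,0,0]

```text
time_s: 12.7
position: [0.4328, -0.364, 0.0032]
tool_rot: [-0.069, 0.998, 0.0, -0.0]
wrist_force: [-0.3, -0.1, 0.2]
finger_gap: -0.002
finger_force: 0.0
```

Call:
apply_moves:
  translation:
    - [0,0,0.002]
    - [0,0,0.004]
    - [0,0,0.006]
    - [0,0,0.006]
  twist:
    - [0,0,0]
    - [0,0,0]
    - [0,0,0]
    - [0,0,0]

```text
time_s: 13.2
position: [0.4328, -0.364, -0.0028]
tool_rot: [-0.069, 0.998, 0.0, -0.0]
wrist_force: [0.2, 0.0, 0.3]
finger_gap: -0.001
finger_force: 0.0
```

Call:
apply_moves:
  translation:
    - [0,0,0.001]
    - [0,0,0.002]
    - [0,0,0.003]
    - [0,0,0.003]
  twist:
    - [0,0,0]
    - [0,0,0]
    - [0,0,0]
    - [0,0,0]

```text
time_s: 13.7
position: [0.4328, -0.3641, -0.0057]
tool_rot: [-0.069, 0.998, 0.0, -0.0]
wrist_force: [-0.3, -0.7, -0.3]
finger_gap: -0.002
finger_force: 0.0
```

Call:
apply_moves:
  translation:
    - [-0.01,0,0.001]
    - [-0.014,0,0.001]
    - [-0.018,0,0.001]
    - [-0.022,0,0.001]
    - [-0.026,0,0.001]
    - [-0.031,0,0.001]
    - [-0.037,0,0.001]
    - [-0.043,0,0.001]
    - [-0.049,0,0.001]
    - [-0.054,0,0.001]
  twist:
    - [0,0,0]
    - [0,0,0]
    - [0,0,0]
    - [0,0,0]
    - [0,0,0]
    - [0,0,0]
    - [0,0,0]
    - [0,0,0]
    - [0,0,0]
    - [0,0,0]

```text
time_s: 14.95
position: [0.4868, -0.3565, -0.0066]
tool_rot: [-0.069, 0.998, -0.0, -0.0]
wrist_force: [-0.4, 0.8, -0.2]
finger_gap: 0.001
finger_force: 0.2
```

Run:
```python
from h import *
st();p=optics.grab_frame('scene');save(p,'s6');f=cv2.cvtColor(p['frame'],4)
for n in('wedge','corner'):print([(np.round(d['position'],4),d['score']) for d in optics.pinpoint(p,n)[:1]])
cv2.imwrite('pics/p6.png',cv2.resize(f[160:280,200:320],(600,600),interpolation=0))
```

```text
{'time_s': 14.95, 'position': [0.4868, -0.3565, -0.0066], 'tool_rot': [-0.0695, 0.9976, -0.0, -0.0], 'wrist_force': [-0.3989, 0.7858, -0.1549], 'finger_gap': 0.001, 'joint_pos': [-0.6321, 0.4999, -0.3303, 0.7405, -0.0, -0.7712]}
[(array([ 0.5374, -0.3512,  0.0016]), 0.62)]
[(array([ 0.5905, -0.3404,  0.0542]), 0.55)]
```

View pics/p6.png

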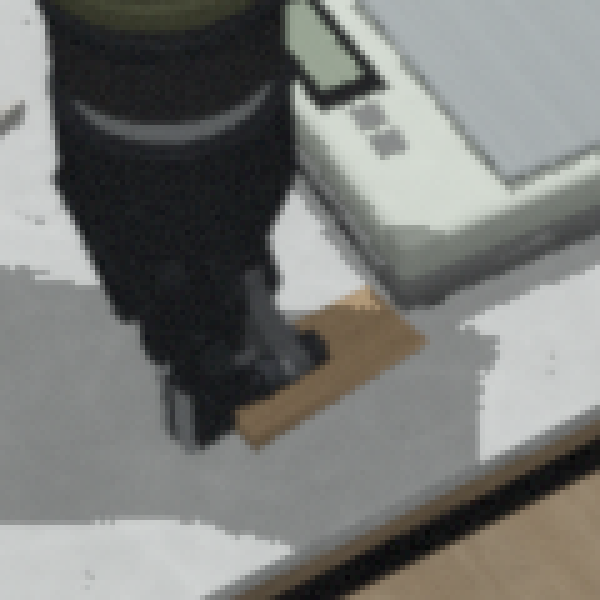

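The wedge now has its thick end against the finger at (235,425) and its thin edge at (400,310), at the scale's corner and in line with the foot. I'll keep pushing slowly.

Call:
apply_moves:
  translation:
    - [-0.003,0,0]
    - [-0.006,0,0]
    - [-0.009,0,0]
    - [-0.012,0,0]
    - [-0.015,0,0]
    - [-0.018,0,0]
  twist:
    - [0,0,0]
    - [0,0,0]
    - [0,0,0]
    - [0,0,0]
    - [0,0,0]
    - [0,0,0]

```text
time_s: 15.85
position: [0.5044, -0.3541, -0.0066]
tool_rot: [-0.069, 0.998, -0.0, -0.0]
wrist_force: [-1.0, -0.3, 0.6]
finger_gap: 0.0
finger_force: 0.2
```

Call:
apply_moves:
  translation:
    - [-0.002,0,0]
    - [-0.004,0,0]
    - [-0.004,0,0]
  twist:
    - [0,0,0]
    - [0,0,0]
    - [0,0,0]

```text
time_s: 16.23
position: [0.5084, -0.3535, -0.0066]
tool_rot: [-0.069, 0.998, -0.0, 0.0]
wrist_force: [0.2, 0.7, -0.5]
finger_gap: 0.0
finger_force: 0.0
```

Call:
apply_moves:
  translation:
    - [-0.001,0,0]
    - [-0.002,0,0]
    - [-0.002,0,0]
  twist:
    - [0,0,0]
    - [0,0,0]
    - [0,0,0]

```text
time_s: 16.6
position: [0.5103, -0.3533, -0.0066]
tool_rot: [-0.069, 0.998, -0.0, 0.0]
wrist_force: [-0.2, -1.1, 0.1]
finger_gap: -0.003
finger_force: 0.0
```

Call:
apply_moves:
  translation:
    - [-0.001,0,0]
    - [-0.002,0,0]
    - [-0.002,0,0]
  twist:
    - [0,0,0]
    - [0,0,0]
    - [0,0,0]

```text
time_s: 16.98
position: [0.5123, -0.353, -0.0066]
tool_rot: [-0.069, 0.998, -0.0, 0.0]
wrist_force: [0.1, 0.3, -0.7]
finger_gap: 0.002
finger_force: 0.0
```

Call:
apply_moves:
  translation:
    - [-0.001,0,0]
    - [-0.002,0,0]
    - [-0.002,0,0]
  twist:
    - [0,0,0]
    - [0,0,0]
    - [0,0,0]

```text
time_s: 17.35
position: [0.5143, -0.3527, -0.0066]
tool_rot: [-0.069, 0.998, -0.0, 0.0]
wrist_force: [0.2, 1.1, -0.1]
finger_gap: 0.004
finger_force: 0.0
```

Call:
apply_moves:
  translation:
    - [-0.001,0,0]
    - [-0.001,0,0]
  twist:
    - [0,0,0]
    - [0,0,0]

```text
time_s: 17.6
position: [0.5152, -0.3526, -0.0066]
tool_rot: [-0.069, 0.998, -0.0, 0.0]
wrist_force: [-0.3, -0.2, -0.8]
finger_gap: -0.002
finger_force: 0.0
```

Call:
apply_moves:
  translation:
    - [-0.001,0,0]
    - [-0.002,0,0]
    - [-0.002,0,0]
  twist:
    - [0,0,0]
    - [0,0,0]
    - [0,0,0]

```text
time_s: 17.98
position: [0.5173, -0.3523, -0.0066]
tool_rot: [-0.069, 0.998, -0.0, 0.0]
wrist_force: [-0.6, -0.9, 0.1]
finger_gap: -0.003
finger_force: 0.0
```

Call:
apply_moves:
  translation:
    - [-0.001,0,0]
    - [-0.001,0,0]
  twist:
    - [0,0,0]
    - [0,0,0]

```text
time_s: 18.23
position: [0.5182, -0.3522, -0.0066]
tool_rot: [-0.069, 0.998, -0.0, 0.0]
wrist_force: [-0.0, -0.2, -0.3]
finger_gap: -0.004
finger_force: 0.0
```

Call:
apply_moves:
  translation:
    - [-0.001,0,0]
    - [-0.001,0,0]
  twist:
    - [0,0,0]
    - [0,0,0]

```text
time_s: 18.48
position: [0.5192, -0.352, -0.0066]
tool_rot: [-0.069, 0.998, -0.0, 0.0]
wrist_force: [0.8, 0.3, 0.1]
finger_gap: 0.002
finger_force: 0.0
```

Run:
```python
from h import *
st();p=optics.grab_frame('scene');save(p,'s7')
for n in('wedge','corner','scale'):print([(np.round(d['position'],4),d['score']) for d in optics.pinpoint(p,n)[:1]])
```

```text
{'time_s': 18.475, 'position': [0.5192, -0.352, -0.0066], 'tool_rot': [-0.0695, 0.9976, -0.0, 0.0001], 'wrist_force': [0.7924, 0.3336, 0.0623], 'finger_gap': 0.0017, 'joint_pos': [-0.5959, 0.5367, -0.2669, 0.7671, 0.0001, -0.7349]}
[(array([ 5.715e-01, -3.454e-01,  4.000e-04]), 0.73)]
[(array([ 0.5893, -0.3408,  0.051 ]), 0.83)]
[(array([ 5.928e-01, -3.425e-01, -3.000e-04]), 0.81)]
```

Call:
apply_moves:
  translation:
    - [-0.001,0,0]
    - [-0.001,0,0]
  twist:
    - [0,0,0]
    - [0,0,0]

```text
time_s: 18.92
position: [0.5202, -0.3519, -0.0066]
tool_rot: [-0.069, 0.998, -0.0, 0.0]
wrist_force: [0.9, -1.2, -0.2]
finger_gap: 0.005
finger_force: 0.0
```

Call:
apply_moves:
  translation:
    - [-0.001,0,0]
    - [-0.001,0,0]
  twist:
    - [0,0,0]
    - [0,0,0]

```text
time_s: 19.18
position: [0.5212, -0.3517, -0.0066]
tool_rot: [-0.069, 0.998, -0.0, 0.0]
wrist_force: [-0.4, 0.4, 0.2]
finger_gap: 0.001
finger_force: 0.0
```

Call:
apply_moves:
  translation:
    - [-0.001,0,0]
    - [-0.001,0,0]
  twist:
    - [0,0,0]
    - [0,0,0]

```text
time_s: 19.42
position: [0.5221, -0.3516, -0.0066]
tool_rot: [-0.069, 0.998, 0.0, 0.0]
wrist_force: [-0.4, -0.2, -0.5]
finger_gap: -0.006
finger_force: 0.0
```

Call:
apply_moves:
  translation:
    - [-0.001,0,0]
    - [-0.001,0,0]
  twist:
    - [0,0,0]
    - [0,0,0]

```text
time_s: 19.68
position: [0.5231, -0.3515, -0.0066]
tool_rot: [-0.069, 0.998, -0.0, 0.0]
wrist_force: [-0.4, -0.0, -0.3]
finger_gap: 0.001
finger_force: 0.0
```

Call:
apply_moves:
  translation:
    - [-0.001,0,0]
    - [-0.001,0,0]
  twist:
    - [0,0,0]
    - [0,0,0]

```text
time_s: 19.92
position: [0.5238, -0.3514, -0.0066]
tool_rot: [-0.069, 0.998, -0.0, -0.0]
wrist_force: [-1.1, -0.4, 1.2]
finger_gap: 0.004
finger_force: 0.7
```

Call:
apply_moves:
  translation:
    - [-0.001,0,0]
    - [-0.001,0,0]
  twist:
    - [0,0,0]
    - [0,0,0]

```text
time_s: 20.18
position: [0.5244, -0.3512, -0.0067]
tool_rot: [-0.069, 0.998, -0.0, -0.001]
wrist_force: [-4.4, -1.2, 1.8]
finger_gap: -0.002
finger_force: 1.9
```

Call:
apply_moves:
  translation:
    - [-0.0005,0,0]
    - [-0.0005,0,0]
  twist:
    - [0,0,0]
    - [0,0,0]

```text
time_s: 20.42
position: [0.5248, -0.3512, -0.0067]
tool_rot: [-0.069, 0.998, -0.0, -0.001]
wrist_force: [-5.3, -0.9, 4.0]
finger_gap: -0.002
finger_force: 2.6
```

Call:
apply_moves:
  translation:
    - [-0.0007,0,0]
    - [-0.0007,0,0]
  twist:
    - [0,0,0]
    - [0,0,0]

```text
time_s: 20.68
position: [0.5252, -0.3512, -0.0067]
tool_rot: [-0.069, 0.998, -0.0, -0.001]
wrist_force: [-5.7, -1.0, 5.4]
finger_gap: 0.002
finger_force: 3.1
```

```bash
python3 - <<'E'
from h import *
st();p=optics.grab_frame('scene');save(p,'s8')
for n in('wedge','corner','scale'):print([(np.round(d['position'],4),d['score']) for d in optics.pinpoint(p,n)[:1]])
st()
E
python3 flow.py s7 s9
```

```text
{'time_s': 20.675, 'position': [0.5252, -0.3512, -0.0067], 'tool_rot': [-0.0692, 0.9976, -0.0001, -0.0009], 'wrist_force': [-5.6879, -0.9904, 5.3501], 'finger_gap': 0.0019, 'joint_pos': [-0.5887, 0.5447, -0.253, 0.7743, -0.0013, -0.7273]}
[(array([ 0.5755, -0.3449,  0.0009]), 0.51)]
[(array([ 0.589 , -0.3437,  0.0508]), 0.87)]
[]
{'time_s': 20.875, 'position': [0.5251, -0.3512, -0.0067], 'tool_rot': [-0.0692, 0.9976, -0.0001, -0.0009], 'wrist_force': [-6.1938, -1.2734, 4.0713], 'finger_gap': 0.0037, 'joint_pos': [-0.5887, 0.5447, -0.2531, 0.7743, -0.0013, -0.7273]}
{'time_s': 20.925, 'position': [0.5252, -0.3512, -0.0066], 'tool_rot': [-0.0692, 0.9976, -0.0001, -0.0009], 'wrist_force': [-6.0257, -1.1015, 4.3685], 'finger_gap': 0.0002, 'joint_pos': [-0.5887, 0.5447, -0.2531, 0.7743, -0.0012, -0.7273]}
frcorner 2.25 -1.25 0.946
display 3.375 -1.875 0.987
green 4.0 -1.875 0.987
backright 0.0 0.0 0.999
panback 0.0 0.125 0.99
```

Call:
apply_moves:
  translation:
    - [-0.001,0,0]
    - [-0.001,0,0]
  twist:
    - [0,0,0]
    - [0,0,0]

```text
time_s: 21.18
position: [0.5255, -0.3511, -0.0066]
tool_rot: [-0.069, 0.998, -0.0, -0.001]
wrist_force: [-8.0, -1.2, 4.7]
finger_gap: -0.001
finger_force: 4.0
```

Call:
apply_moves:
  translation:
    - [0.004,0,0]
    - [0.015,0,0]
    - [0.03,0,-0.01]
    - [0.03,0,-0.06]
    - [0.0,0,-0.09]
    - [-0.0625,0,-0.09]
    - [-0.0625,0,-0.075]
    - [-0.0625,0,-0.06]
    - [-0.0625,0,-0.055]
    - [-0.0625,0,-0.055]
  twist:
    - [0,0,0]
    - [0,0,0]
    - [0,0,0]
    - [0,0,0]
    - [0,0,0]
    - [0,0,0]
    - [0,0,0]
    - [0,0,0]
    - [0,0,0]
    - [0,0,0]

```text
time_s: 22.42
position: [0.5874, -0.3422, 0.0477]
tool_rot: [-0.069, 0.998, 0.001, -0.001]
wrist_force: [-0.6, -0.1, 0.1]
finger_gap: -0.004
finger_force: 0.0
```

```bash
python3 flow.py s5 s10
python3 - <<'E'
from h import *
p=optics.grab_frame('scene');f=cv2.cvtColor(p['frame'],4)
for n in('wedge','corner','scale'):print([(np.round(d['position'],4),d['score']) for d in optics.pinpoint(p,n)[:1]])
cv2.imwrite('pics/p10.png',cv2.resize(f[150:270,220:340],(600,600),interpolation=0))
E
```

```text
{'time_s': 22.475, 'position': [0.5881, -0.3424, 0.0484], 'tool_rot': [-0.069, 0.9976, 0.0002, -0.0003], 'wrist_force': [-0.4824, -0.7337, -0.2012], 'finger_gap': -0.0013, 'joint_pos': [-0.5273, 0.5694, -0.0664, 0.9357, -0.0, -0.6654]}
frcorner 0.0 0.375 0.902
display -0.125 0.0 0.724
green -0.5 0.125 0.901
backright 0.0 0.0 0.998
panback -1.375 4.375 0.987
[(array([ 0.5758, -0.3424, -0.0017]), 0.77)]
[(array([ 0.593 , -0.3416,  0.0529]), 0.89)]
[(array([ 0.5894, -0.3425, -0.0025]), 0.74)]
```

View pics/p10.png

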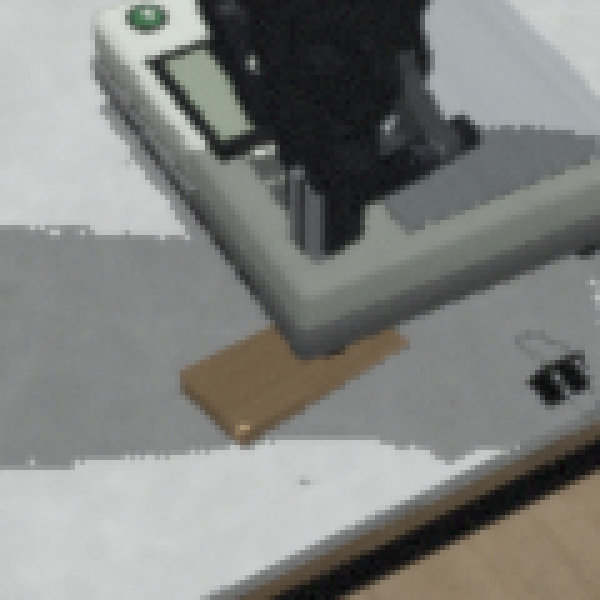

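The wedge, from (240,440) to (405,345), sits under the corner with the foot at (325,350). The scale hasn't shifted, and the clip at (560,375) is untouched. Next is the final press.

Call:
apply_moves:
  translation:
    - [0,0,0.004]
    - [0,0,0.006]
    - [0,0,0.008]
    - [0,0,0.009]
    - [0,0,0.01]
    - [0,0,0.01]
  twist:
    - [0,0,0]
    - [0,0,0]
    - [0,0,0]
    - [0,0,0]
    - [0,0,0]
    - [0,0,0]

```text
time_s: 23.42
position: [0.589, -0.3422, 0.04]
tool_rot: [-0.069, 0.998, -0.0, 0.0]
wrist_force: [-3.7, 2.3, 11.5]
finger_gap: 0.001
finger_force: 5.7
```

Call:
apply_moves:
  translation:
    - [0,0,0.0005]
    - [0,0,0.0005]
    - [0,0,0.0005]
    - [0,0,0.0005]
  twist:
    - [0,0,0]
    - [0,0,0]
    - [0,0,0]
    - [0,0,0]

```text
time_s: 23.92
position: [0.589, -0.3422, 0.04]
tool_rot: [-0.069, 0.998, -0.0, 0.0]
wrist_force: [-5.1, 2.0, 13.8]
finger_gap: 0.001
finger_force: 7.1
```

```bash
python3 flow.py s10 s11
```

```text
{'time_s': 23.975, 'position': [0.589, -0.3422, 0.04], 'tool_rot': [-0.0695, 0.9976, -0.0002, 0.0002], 'wrist_force': [-5.7966, 3.153, 14.0659], 'finger_gap': -0.0023, 'joint_pos': [-0.5263, 0.5769, -0.0748, 0.9185, -0.0001, -0.6653]}
frcorner 0.125 0.625 0.948
display -0.125 0.0 0.966
green -0.125 0.125 0.902
backright 0.0 0.0 0.997
panback 0.375 3.5 0.99
```

```bash
python3 -c "
from workcell import workorder
print(workorder.job_done())"
```

```text
the job is handed in; nothing more can be done
None
```

I handed the job in at about 24 s: the corner dipped and rocked back on the first press, the wedge is under the worn foot (pushed in to about 8 N), and the arm is holding about 14 N on that corner, which no longer dips. The scale did not move measurably, and the binder clip was left alone.

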